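# Put a chocolate on show in a case with a lift-up flap

### The arm

A 7-joint arm with a two-finger parallel gripper is mounted at the origin on a cart in front of the work surface, level with it; the furniture and walls round the work are solid. World frame = base frame: x ahead of the robot, y to its left, z up, the work surface at z = 0. Lengths are in m, angles in rad, forces in N, time in s.
With the tool pointing down it reaches from about 0.425 to 0.95 m from the base axis. Payload 4.7 kg.
Tool frame: the origin (TCP) lies on the centre line of the jaws, within the pads' length; the fingertips stand robot.nose_length ahead of it and the grasp point (between the pads) lies 8 mm behind it (robot.nose_length is the distance from the TCP to the fingertips, in m); z points along the fingers, x is the direction in which the jaws open and shut, and the axes are right-handed (so a half turn about z gives the same grasp; the last joint's range is limited). The gripper opens to 85 mm and grips with 20 to 120 N. Pads are 22 mm wide; open, the fingers measure 114 mm over their backs; the gripper's body (76 mm by 85 mm) begins 54 mm behind the grasp point. The pads swing forward as they close: fully open they stand 13 mm farther back than shut.
Start: joints at [-1.257, 0.469, -0.049, 1.532, 0.024, 1.141, -0.082], TCP at [0.227, 0.636, 0.242] pointing down, gripper open.
Joint ranges: [-2.59, 2.59], [-0.33, 1.99], [-1.39, 1.29], [0.1, 2.45], [-1.04, 4.18], [0.21, 1.99], [-2.66, 2.66]. Speed limits (rad/s): [2.57, 2.57, 3.14, 3.14, 3.14, 3.14, 3.14].

### API

Orientations are given as [roll, pitch, yaw] about the fixed x, y, z axes, in that order (R = Rz(yaw) Ry(pitch) Rx(roll)).
In Python, from plant import robot gives the robot as it stands. Calls block until the motion is done:
- robot.goto(position, orientation): joint-space move of the TCP to a pose.
- robot.move_straight(position, vel=0.15, attitude=None, contact_N=None): straight line of the TCP; attitude=None keeps the orientation; vel is the mean speed in m/s. With contact_N (N) it stops when the force on the tool has changed by that much, and returns True; else False.
- robot.move_joints(angles): joint-space move.
- robot.grip(opening, strength=None): opening from 0.0 (shut) to 1.0 (fully open); strength is the grip in N (None keeps the last); returns when the fingers have stopped.
- robot.sleep(seconds).
- robot.inverse_kinematics(position, orientation): joint angles nearest the present ones, or None.
- robot.sense(): the state.
- robot.grab_frame(name): name is "scene" or "top" or "wrist"; returns a dict with "image" (400x640x3 uint8, red, green, blue), "range_z" (400x640 float32, m along the optical axis (not along the pixel's ray), 0 where there is no reading), "fx", "fy", "cx", "cy" (pixels), "R" (3x3) and "t" (3): a world point X has camera coordinates R X + t. Camera axes: x right, y down, z forward; pixel columns grow to the right and rows downward; lengths in m; the calibration is good to about 2 mm. A picture is of the moment at which its call begins.
A pose or a line that the arm cannot do raises robot.IKError and nothing moves.
- robot.close_job(): hands the job in, once; it reports no verdict.
The state is a dict: "t": time; "joint_pos": joint angles; "joint_velocities": joint speeds; "effort": joint torques, N m; "tcp_pos": TCP position; "tcp_rot": TCP orientation; "wrist_force": force on the tool from outside, world axes, zero at the start; "torque": the same for the moment, N m; "opening": opening from 0.0 (shut) to 1.0 (fully open).
Only numpy, scipy, OpenCV 4.12 (cv2) and the standard library are available. Lean on these libraries where they do the work, as an engineer would, in place of code of your own. Each camera call takes 0.05 s, during which the arm holds its last target.

### The job

Raise the flap of the little display case until its stay catches and holds it up by itself, take your hand off it, and lay the striped chocolate log on the floor of the case, right way up. Then lift the flap a little past the catch to free the stay, lower it gently until it is fully shut, and let go, leaving the other things on the table where they are.

Things in the scene. Friction and masses are not known exactly. Their poses are not given: they have to be found in the camera images.
- case: Wooden display case on a 45 mm high dark plinth, fixed to the table; its open front faces the robot (-x) and is closed by a sloping lift-up flap. Origin on the table, straight below the flap's hinge line, midway between the side walls; x points to the back, y left, z up. Side walls at y = +-80 to +-86 mm, back wall at x = +77 mm, top board at 195 to 201 mm height from x = +9 to +83 mm.
- case_floor (a point): Point on the case's floor, 30 mm in front of the hinge line, midway between the walls: a good place for the log's middle, its length along the case's x. The floor's top is 55 mm above the table and runs from x = -100 mm (front edge, no sill) to the back wall; three round sweets, 30 mm tall, are fixed on it at x above +25 mm.
- flap_hinge (a point): Middle of the flap's hinge line, which runs along the case's y axis, 195 mm above the table.
- flap (a joint): Angle of the flap in rad: 0 shut, 1.99 at the end stop. Shut, it runs from the hinge forward and down, 50 degrees below level; it is level at 0.873 and leans forward and up when open. Left free it falls shut fast unless the stay holds it. The stay catches at a resting angle between 1.39 and 1.70 rad, different each time (see stay_cover).
- stay_cover (a point): Clear cover of the stay, outside the right wall (out to y = -112 mm). Raise the flap 0.05 to 0.15 rad past the resting angle and ease it back slowly (under 0.3 rad/s): it comes to rest on the stay and meets a firm stop. Raised 0.27 rad above the resting angle, the stay trips and the flap can be lowered fully; then it catches again only once lowered 0.55 rad below it.
- flap_edge (a point): Middle of the flap's free edge, 151 mm from the hinge; moves with the flap. The flap is a wooden frame with a clear pane, 172 mm wide, 8 mm thick, about 0.32 kg. Open on its stay it overhangs the front of the case.
- flap_handle (a point): Middle of the flap's steel bar handle: a round bar 10 mm thick, 100 mm long along the case's y axis, 140 mm from the hinge along the flap and 36 mm out from the flap's middle plane, on its outer side; a post stands 46 mm to either side of its middle. Moves with the flap.
- board: White marble board 90 x 150 x 12 mm, fixed; origin at the middle of its underside.
- log: Brown chocolate log with pale stripes, 24 (x) x 60 (y, its length) x 25 mm (z, up), loose, about 20 g, lying on the marble board. Origin at the middle of its underside.
- cocoa_tin: Bystander: round green cocoa tin with a gold lid, 68 mm across, 91 mm tall, loose. Origin at the middle of its underside.
- date_stamp: Bystander: wooden date stamp, 30 x 50 mm foot, 68 mm tall, loose. Origin at the middle of its underside.
- tape_roll: Bystander: roll of tape lying flat, 77 mm across, 19 mm tall, loose. Origin at the middle of its underside.
- gift_box: Bystander: small wrapped purple gift box with a gold ribbon, 64 x 64 x 56 mm tall, loose. Origin at the middle of its underside.

How it is judged:
On the way, in this order (a step that is already met when the one before it is completed fails the run):
1. the flap stands up on its stay with the robot's hand off it (value of joint flap above 1.25 rad and velocity of joint flap between -0.1 and 0.1 rad/s and contact force between each of the fingers, the arm and case below 0.2 N), for 0.3 s.
2. the log lies on the floor of the case, let go, with the flap still up on its stay (x of log in the frame of case between -0.08 and 0.03 m and y of log in the frame of case between -0.065 and 0.065 m and z of log in the frame of case between 0.048 and 0.064 m and angle between log's own z axis and vertical below 0.2 rad and linear speed of log below 0.03 m/s and value of joint flap above 1.25 rad and contact force between the fingers and log below 0.1 N), for 0.2 s.
At the end, for the whole second after the job is handed in: The flap is shut (within 0.04 rad) and the log lies at rest inside the case on its floor, right way up (within 0.2 rad), its middle within 65 mm of the case's middle line and between 80 mm in front of and 30 mm behind the hinge line (x of log in the frame of case between -0.08 and 0.03 m and y of log in the frame of case between -0.065 and 0.065 m and z of log in the frame of case between 0.048 and 0.064 m and angle between log's own z axis and vertical below 0.2 rad and linear speed of log below 0.03 m/s and value of joint flap below 0.04 rad); the robot touches nothing.
It fails at once if the flap was let fall (closing faster than 2.5 rad/s between 1.2 and 0.2 rad) (value of joint flap between 0.2 and 1.2 rad and velocity of joint flap below -2.5 rad/s).
It fails at once if a bystander (tin, stamp, tape roll or gift box) was shifted by more than 30 mm (distance of any of cocoa_tin, date_stamp, tape_roll, gift_box from where it was at the start of the episode above 0.03 m).
It also fails if it takes over 72 s, if anything falls off the work surface, if the arm or the gripper's body presses on something with over 40 N, if the wrist force passes 120 N, or if a joint passes its speed limit or range.

## Working session

There is one attempt and no reset: what is moved stays moved. The work goes in short steps, each a Python script; the robot and the scene stay as the last script left them, time stands still between calls to the robot, and variables do not carry over. Pictures are saved under pics/ and viewed, and the job is handed in when it is done.

```bash
ls; mkdir -p pics; python3 - <<'E'
from plant import robot
import cv2, numpy as np
s=robot.sense(); print(s, robot.nose_length)
for n in ["scene","top","wrist"]:
    f=robot.grab_frame(n); cv2.imwrite(f"pics/{n}0.png",f["image"][:,:,::-1])
    print(n,f["fx"],f["fy"],f["cx"],f["cy"],f["R"],f["t"]); np.savez(f"{n}0.npz",**f)
E
```

```text
pics
{'t': 0.0, 'joint_pos': array([-1.25692515,  0.46947748, -0.04864215,  1.53366476,  0.02410798,
        1.14099866, -0.08227026]), 'joint_velocities': array([-0.0005518 ,  0.00028083,  0.00088921, -0.00121945,  0.00094398,
       -0.00103729, -0.000341  ]), 'effort': array([ 1.30289045e-04, -5.10304356e+01, -4.63536009e-02, -2.37710506e+01,
        1.07045853e-02,  7.41640746e-03, -2.06359294e-05]), 'tcp_pos': array([0.22664539, 0.63522783, 0.2412496 ]), 'tcp_rot': array([3.14153581e+00, 1.96135015e-03, 1.22813127e+00]), 'wrist_force': array([-0.58158719,  0.38237153, -0.67963141]), 'torque': array([-0.00888127, -0.04302188, -0.03819366]), 'opening': 1.000124865659784} 0.011
scene 461.39236799066566 461.39236799066566 324.6951212084627 205.05031341118317 [[ 0.85652339 -0.51546039 -0.02585085]
 [-0.26104482 -0.3894726  -0.88327045]
 [ 0.44522273  0.76329003 -0.46815066]] [-0.38389109  0.34505124  1.19126482]
top 403.61932446373623 403.61932446373623 322.78339692220817 200.93500277276368 [[ 0.01661156 -0.99979162 -0.01186488]
 [-0.98862985 -0.01465011 -0.14965425]
 [ 0.14944925  0.01421597 -0.9886672 ]] [0.16339936 0.59130799 1.25608751]
wrist 350.20720211217713 350.20720211217713 317.95404240755533 197.0588976505149 [[ 3.35545437e-01  9.42024020e-01 -6.73233648e-05]
 [ 8.97114291e-01 -3.19526954e-01  3.05104038e-01]
 [ 2.87393821e-01 -1.02436665e-01 -9.52319023e-01]] [-0.67433491 -0.03971669  0.37924145]
```

View pics/scene0.png

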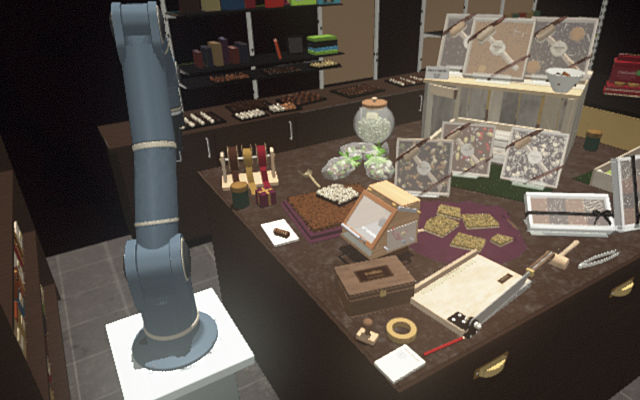

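View pics/top0.png

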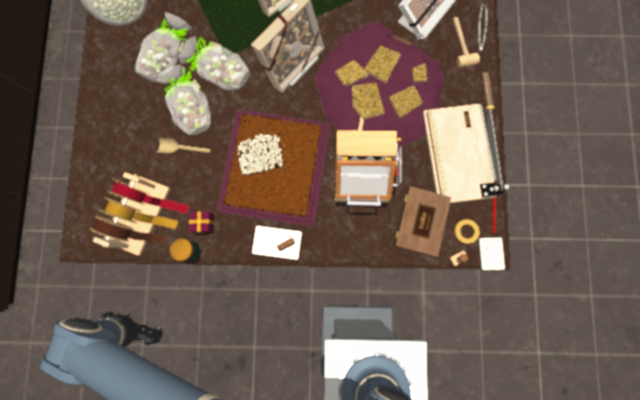

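The scene view shows the case at about (380,225), the log on its marble board at (280,232), and a wooden box in front of the case on its right. In the top view the case is at (367,165) and the log at (286,244). Next I'll measure them.

```bash
cat > h.py <<'E'
import numpy as np, cv2
def ld(n): return dict(np.load(n,allow_pickle=True))
def cast(f,u,v,z):
    d=f["R"].T@np.array([(u-f["cx"])/f["fx"],(v-f["cy"])/f["fy"],1.0]); o=-f["R"].T@f["t"]
    return o+d*(z-o[2])/d[2]
def pts(f):
    v,u=np.mgrid[0:400,0:640]; z=f["range_z"]
    P=np.stack([(u-f["cx"])/f["fx"]*z,(v-f["cy"])/f["fy"]*z,z],-1)
    return (P-f["t"])@f["R"]
def proj(f,X):
    c=np.asarray(X)@f["R"].T+f["t"]; return np.stack([f["fx"]*c[...,0]/c[...,2]+f["cx"],f["fy"]*c[...,1]/c[...,2]+f["cy"]],-1)
E
python3 - <<'E'
from h import *
f=ld("top0.npz"); P=pts(f)
im=f["image"][:,:,::-1]
c=im[90:280,150:530]; 
cv2.imwrite("pics/topc.png",cv2.resize(c[:, 60:260],None,fx=4,fy=3.0,interpolation=cv2.INTER_CUBIC)[:600,:800])
z=P[:,:,2]
for (u,v) in [(367,142),(345,142),(390,142),(365,183),(365,206),(345,206),(385,206),(255,230),(298,255),(286,244),(425,190),(405,240),(200,222),(183,250),(468,231),(459,258),(300,150),(340,135),(395,135),(280,190)]:
    print(u,v,P[v,u].round(3))
g=ld("scene0.npz")
cv2.imwrite("pics/scenec.png",cv2.resize(g["image"][150:370,250:500,::-1],None,fx=2.7,fy=2.7,interpolation=cv2.INTER_CUBIC))
E
```

```text
367 142 [0.738 0.046 0.205]
345 142 [0.739 0.109 0.201]
390 142 [ 0.739 -0.021  0.205]
365 183 [0.632 0.045 0.132]
365 206 [0.581 0.033 0.001]
345 206 [0.579 0.099 0.004]
385 206 [ 0.582 -0.034 -0.   ]
255 230 [0.494 0.395 0.008]
298 255 [ 0.415  0.252 -0.   ]
286 244 [0.449 0.288 0.035]
425 190 [ 0.622 -0.147  0.085]
405 240 [ 0.465 -0.082  0.086]
200 222 [0.513 0.561 0.059]
183 250 [0.423 0.598 0.092]
468 231 [ 0.502 -0.304  0.005]
459 258 [ 0.413 -0.255  0.057]
300 150 [0.758 0.251 0.041]
340 135 [0.758 0.124 0.205]
395 135 [ 0.76  -0.035  0.205]
280 190 [0.623 0.312 0.042]
```

View pics/topc.png

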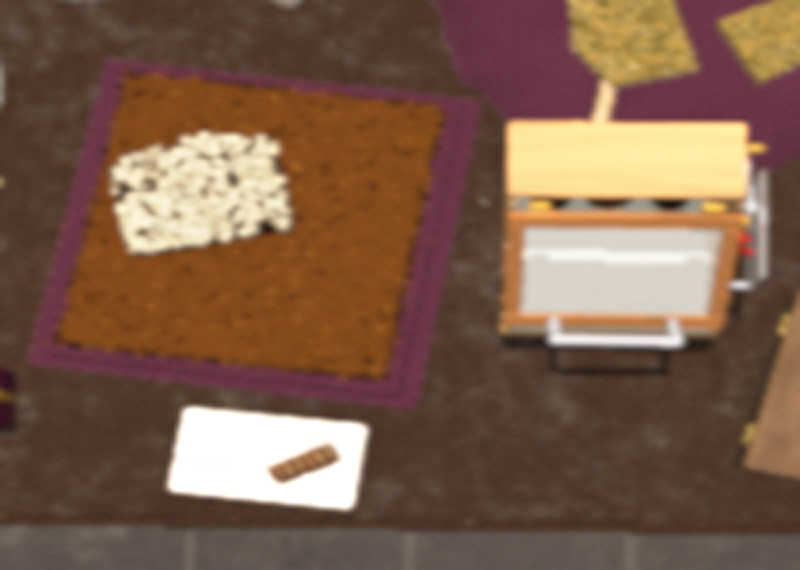

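View pics/scenec.png

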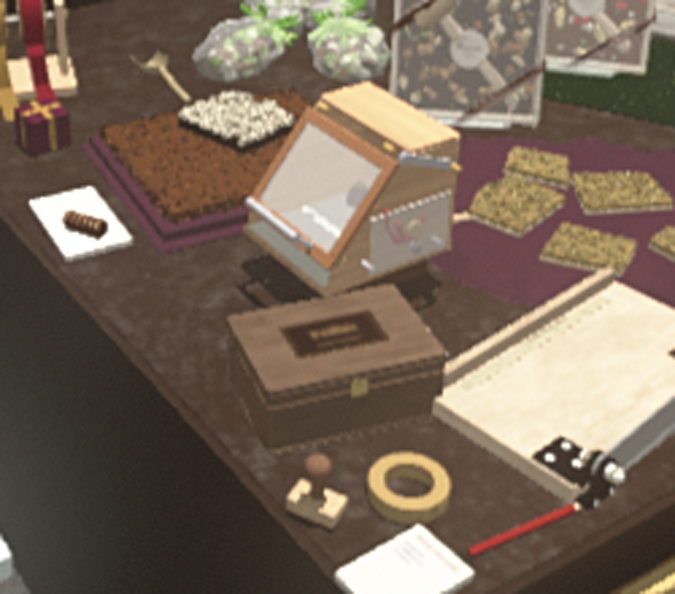

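```bash
python3 - <<'E'
from h import *
f=ld("top0.npz"); P=pts(f); im=f["image"]
roi=np.zeros((400,640),bool); roi[120:175,325:405]=1
hsv=cv2.cvtColor(im,cv2.COLOR_RGB2HSV)
print(hsv[142,345],hsv[142,367],hsv[160,367])
m=roi&(abs(P[:,:,2]-0.2)<0.015)&(hsv[:,:,2]>150)&(hsv[:,:,1]<170)
def big(m):
    n,l,st,c=cv2.connectedComponentsWithStats(m.astype(np.uint8)); i=1+np.argmax(st[1:,4]); return l==i
m=big(m)
c,_=cv2.findContours(m.astype(np.uint8),0,1)
r=cv2.minAreaRect(c[0]); b=cv2.boxPoints(r); print("top board px",b)
for p in b: print(cast(f,p[0],p[1],0.201).round(4))
vs=[(v,m[v].nonzero()[0].min(),m[v].nonzero()[0].max()) for v in range(400) if m[v].any()]
print(vs)
us=[(u,m[:,u].nonzero()[0].min(),m[:,u].nonzero()[0].max()) for u in range(336,398,4) if m[:,u].any()]
print(us)
# log
m2=np.zeros((400,640),bool); m2[228:260,255:300]=1
m2&=(hsv[:,:,2]<190)&(hsv[:,:,1]>60)
m3=big(m2 & (P[:,:,2]>0.02)); print(m3.sum())
c,_=cv2.findContours(m3.astype(np.uint8),0,1); r=cv2.minAreaRect(c[0]); print("log",r)
b=cv2.boxPoints(r)
for p in b: print(cast(f,p[0],p[1],0.037).round(4))
print(cast(f,*r[0],0.034), np.median(P[m3],0))
E
```

```text
[ 24  93 254] [ 24  88 255] [ 14  94 193]
top board px [[336. 130.]
 [398. 130.]
 [398. 165.]
 [336. 165.]]
[0.7746 0.1354 0.201 ]
[ 0.7768 -0.0447  0.201 ]
[ 0.6725 -0.0435  0.201 ]
[0.6701 0.1342 0.201 ]
[(130, np.int64(337), np.int64(363)), (131, np.int64(337), np.int64(395)), (132, np.int64(337), np.int64(395)), (133, np.int64(337), np.int64(395)), (134, np.int64(337), np.int64(395)), (135, np.int64(337), np.int64(395)), (136, np.int64(337), np.int64(395)), (137, np.int64(337), np.int64(395)), (138, np.int64(337), np.int64(395)), (139, np.int64(337), np.int64(395)), (140, np.int64(337), np.int64(395)), (141, np.int64(337), np.int64(395)), (142, np.int64(337), np.int64(395)), (143, np.int64(337), np.int64(395)), (144, np.int64(337), np.int64(395)), (145, np.int64(337), np.int64(396)), (146, np.int64(337), np.int64(396)), (147, np.int64(337), np.int64(396)), (148, np.int64(337), np.int64(396)), (149, np.int64(337), np.int64(396)), (150, np.int64(337), np.int64(396)), (151, np.int64(337), np.int64(397)), (152, np.int64(337), np.int64(397)), (153, np.int64(337), np.int64(397)), (154,
[... 599 characters left out ...]
t64(130), np.int64(163)), (356, np.int64(130), np.int64(164)), (360, np.int64(130), np.int64(164)), (364, np.int64(131), np.int64(163)), (368, np.int64(131), np.int64(163)), (372, np.int64(131), np.int64(164)), (376, np.int64(131), np.int64(164)), (380, np.int64(131), np.int64(164)), (384, np.int64(131), np.int64(165)), (388, np.int64(131), np.int64(164)), (392, np.int64(131), np.int64(165)), (396, np.int64(145), np.int64(161))]
92
log ((285.4000244140625, 244.300048828125), (5.366562843322754, 16.54690170288086), 63.43495178222656)
[0.4434 0.3174 0.037 ]
[0.4677 0.2707 0.037 ]
[0.4525 0.2626 0.037 ]
[0.4283 0.3092 0.037 ]
[0.44808018 0.29031024 0.034     ] [0.44879325 0.28885798 0.03498589]
```

```bash
python3 - <<'E'
from h import *
from scipy.spatial.transform import Rotation as Ro
f=ld("top0.npz")
A=cast(f,336.5,129.5,.201);B=cast(f,395.5,130.5,.201);print(A,B,B-A, np.degrees(np.arctan2(-(B-A)[0],(B-A)[1]))-0)
print("cam top",-f["R"].T@f["t"])
g=ld("scene0.npz"); print("cam scene",-g["R"].T@g["t"])
w=ld("wrist0.npz"); 
from plant import robot
s=robot.sense(); Rt=Ro.from_euler("xyz",s["tcp_rot"]).as_matrix(); p=s["tcp_pos"]
c=-w["R"].T@w["t"]; print("cam in tool",Rt.T@(c-p)); print("cam axes in tool (cols x,y,z)",(Rt.T@w["R"].T).round(3)); np.savez("cam.npz",o=Rt.T@(c-p),A=Rt.T@w["R"].T)
E
```

```text
[0.77609283 0.13399462 0.201     ] [ 0.77523452 -0.03738921  0.201     ] [-0.00085832 -0.17138383  0.        ] 179.7130560617071
cam top [0.39414908 0.15417154 1.33228299]
cam scene [-0.11149264 -0.97277321  0.85254106]
cam in tool [-0.00046432 -0.07828714 -0.13173576]
cam axes in tool (cols x,y,z) [[ 1.     0.     0.002]
 [-0.001  0.952  0.305]
 [-0.001 -0.305  0.952]]
```

```bash
cat >> h.py <<'E'
C0=np.array([.6927,.0483,0.]); PSI=-.005
def case2w(p):
    c,s=np.cos(PSI),np.sin(PSI); return C0+np.array([[c,-s,0],[s,c,0],[0,0,1]])@np.asarray(p,float)
def handle(a):
    e=a-np.radians(50); d=np.array([-np.cos(e),0,np.sin(e)]); n=np.array([np.sin(e),0,np.cos(e)])
    return np.array([0,0,.195])+.14*d+.036*n
E
python3 - <<'E'
from h import *
for n in ["top","scene"]:
    f=ld(n+"0.npz")
    L=[case2w(handle(0)+[0,y,0]) for y in (-.05,0,.05)]+[case2w(p) for p in [(.083,.086,.201),(.083,-.086,.201),(.009,.086,.201),(.009,-.086,.201),(-.1,.086,.055),(-.1,-.086,.055)]]
    q=proj(f,np.array(L)); print(n,q.round(1).tolist())
    im=f["image"][:,:,::-1].copy(); im=cv2.resize(im,None,fx=4,fy=4,interpolation=cv2.INTER_CUBIC)
    for p in q: cv2.circle(im,tuple(int(round(4*x+1.5)) for x in p),3,(255,0,255),-1)
    u,v=q.mean(0); im=im[int(4*v)-220:int(4*v)+220,int(4*u)-280:int(4*u)+280]; cv2.imwrite(f"pics/ov_{n}.png",im)
E
```

```text
top [[379.4, 203.0], [363.0, 202.7], [346.6, 202.4], [336.5, 129.5], [395.7, 130.5], [336.1, 154.2], [395.9, 155.2], [334.6, 199.3], [388.4, 200.3]]
scene [[359.8, 237.3], [350.7, 230.1], [342.0, 223.4], [386.4, 179.0], [420.9, 198.5], [368.4, 184.3], [401.9, 204.8], [340.7, 231.9], [371.2, 256.5]]
```

View pics/ov_top.png

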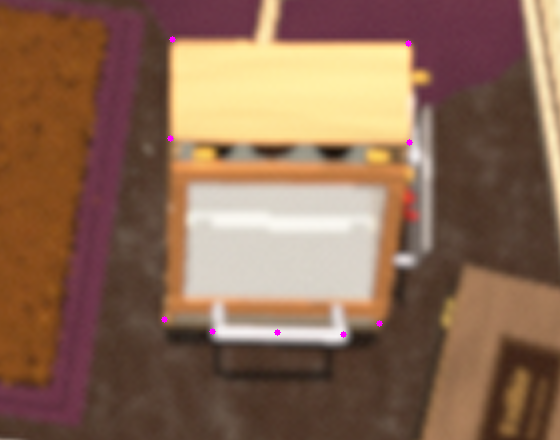

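View pics/ov_scene.png

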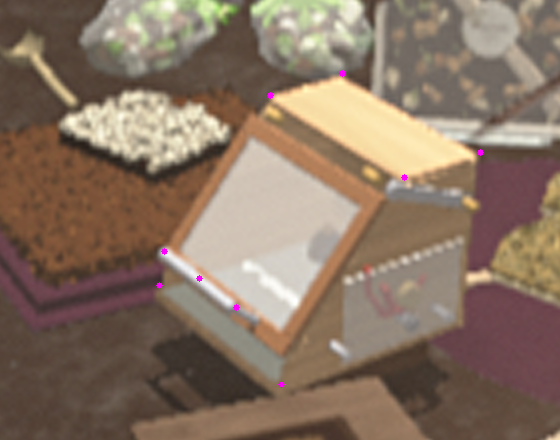

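```bash
cat >> h.py <<'E'
from scipy.spatial.transform import Rotation as Ro
def ori_handle(th,s=1):
    # tool z = forward & down by th, jaws in case xz plane
    z=np.array([np.cos(th),0,-np.sin(th)]); x=s*np.array([np.sin(th),0,np.cos(th)]); y=np.cross(z,x)
    R=Ro.from_euler("z",PSI).as_matrix()@np.stack([x,y,z],1); return Ro.from_matrix(R)
def ori_tilt(yaw,th,s=1):
    # tool z horizontal heading yaw, down by th; jaws horizontal
    z=np.array([np.cos(yaw)*np.cos(th),np.sin(yaw)*np.cos(th),-np.sin(th)]); x=s*np.array([-np.sin(yaw),np.cos(yaw),0]); y=np.cross(z,x)
    return Ro.from_matrix(np.stack([x,y,z],1))
E
cat > ik.py <<'E'
from h import *
from plant import robot
def ik(p,R): return robot.inverse_kinematics(list(p),list(R.as_euler("xyz")))
def hp(a,th,s,back=0):
    R=ori_handle(th,s); g=case2w(handle(a)); return g+R.as_matrix()[:,2]*(.008-back),R
if __name__=="__main__":
    for s in (1,-1):
      for a in (0,.4,.8,1.2,1.5,1.7,1.85,1.97):
        out=[]
        for thd in range(0,111,10):
            p,R=hp(a,np.radians(thd),s); out.append('Y' if ik(p,R) is not None else '.')
        print(s,a,''.join(out))
    for s in (1,-1):
      for yaw in np.radians([-62,118,28,28-180]):
        print(s,np.degrees(yaw),''.join('Y' if ik([.448,.29,.035],ori_tilt(yaw,np.radians(t),s)) is not None else '.' for t in range(20,91,10)))
      print("place",''.join('Y' if ik(case2w([-.04,0,.078]),ori_tilt(PSI,np.radians(t),s)) is not None else '.' for t in range(10,91,10)))
E
python3 ik.py
```

```text
1 0 ....YYYYYYYY
1 0.4 .....YYYYYYY
1 0.8 ....YYYYYYYY
1 1.2 ...YYYYYYYYY
1 1.5 .YYYYYYYYYYY
1 1.7 .YYYYYYYYYYY
1 1.85 YYYYYYYYYYYY
1 1.97 YYYYYYYYYYYY
-1 0 ....YYYYYYYY
-1 0.4 .....YYYYYYY
-1 0.8 ....YYYYYYYY
-1 1.2 ...YYYYYYYYY
-1 1.5 ..YYYYYYYYYY
-1 1.7 YYYYYYYYYYYY
-1 1.85 YYYYYYYYYYYY
-1 1.97 YYYYYYYYYYYY
1 -62.0 YYYYYYYY
1 118.00000000000001 YYYYYYYY
1 28.0 ....YYYY
1 -152.0 YYYYYYYY
place YYYYYYYYY
-1 -62.0 YYYYYYYY
-1 118.00000000000001 YYYYYYYY
-1 28.0 ....Y.YY
-1 -152.0 YYYYYYYY
place YYYYY.YYY<sys>:0: UserWarning: Gimbal lock detected. Setting third angle to zero since it is not possible to uniquely determine all angles.
```

```bash
python3 - <<'E' 2>/dev/null
from ik import *
np.set_printoptions(precision=2,suppress=True,linewidth=150)
print(robot.sense()["joint_pos"])
for s in (1,-1):
    for a,b in ((0,.09),(0,0),(1,0),(1.6,0),(1.97,0),(1.6,.1)):
        p,R=hp(a,np.radians(55+17.5*a),s,b); print(s,a,p,ik(p,R))
    print("pick-62",ik([.448,.29,.035],ori_tilt(np.radians(-62),np.radians(45),s)))
    print("pick118",ik([.448,.29,.035],ori_tilt(np.radians(118),np.radians(45),s)))
    print("place",ik(case2w([-.04,0,.078]),ori_tilt(PSI,np.radians(45),s)))
E
```

```text
[-1.26  0.47 -0.05  1.53  0.02  1.14 -0.08]
1 0 [0.53 0.05 0.18] [ 0.14  0.16 -0.43  2.33  1.25  0.23 -1.44]
1 0 [0.58 0.05 0.1 ] [ 0.44  0.47 -0.8   2.26  1.81  0.46 -1.89]
1 1 [0.56 0.05 0.24] [-0.7   0.16  0.57  2.04 -0.07  0.67 -0.1 ]
1 1.6 [0.61 0.05 0.31] [-0.62  0.29  0.58  1.71 -0.17  1.07  0.01]
1 1.97 [0.66 0.05 0.33] [-0.55  0.43  0.6   1.49 -0.25  1.3   0.07]
1 1.6 [0.6  0.05 0.41] [-0.67  0.2   0.62  1.58 -0.12  1.27 -0.04]
pick-62 [-1.31  0.77  0.41  1.94  0.51  0.93 -0.86]
pick118 [-0.23  0.69 -0.05  2.   -0.97  0.94 -2.13]
place [ 0.67  0.9  -1.18  2.2   2.16  0.92 -0.32]
-1 0 [0.53 0.05 0.18] [ 0.49  0.21 -0.81  2.31  1.34  0.31  1.64]
-1 0 [0.58 0.05 0.1 ] [ 0.44  0.47 -0.8   2.26  1.81  0.46  1.25]
-1 1 [0.56 0.05 0.24] [ 0.76  0.36 -1.16  1.97  0.61  0.81  2.44]
-1 1.6 [0.61 0.05 0.31] [ 0.67  0.5  -1.17  1.64  0.55  1.22  2.53]
-1 1.97 [0.66 0.05 0.33] [ 0.57  0.65 -1.18  1.42  0.6   1.46  2.54]
-1 1.6 [0.6  0.05 0.41] [ 0.69  0.4  -1.17  1.51  0.42  1.37  2.64]
pick-62 [-0.78  0.75 -0.31  1.91  0.91  1.24  1.93]
pick118 [-0.1   0.7  -0.22  1.99 -0.87  0.87  0.93]
place [ 0.14  0.55 -0.42  2.23  2.46  0.51  2.19]
```

```bash
python3 - <<'E' 2>/dev/null
from ik import *
np.set_printoptions(precision=3,suppress=True,linewidth=150)
p,R=hp(0,np.radians(55),1,.09)
print(ik([.47,.06,.33],R))
robot.goto([.47,.06,.33],list(R.as_euler("xyz"))); s=robot.sense(); print(s["t"],s["joint_pos"])
robot.goto(list(p),list(R.as_euler("xyz"))); robot.grip(.35,20); s=robot.sense(); print(s["t"],s["joint_pos"],s["tcp_pos"],p,s["wrist_force"],s["opening"])
f=robot.grab_frame("wrist"); np.savez("wrist1.npz",**f); im=f["image"][:,:,::-1].copy()
for y in (-.05,0,.05):
    q=proj(f,case2w(handle(0)+[0,y,0])); print(q); cv2.circle(im,tuple(int(x) for x in q),3,(255,0,255),-1)
cv2.imwrite("pics/wrist1.png",im)
f=robot.grab_frame("scene");cv2.imwrite("pics/scene1.png",f["image"][:,:,::-1])
E
```

```text
[-0.905 -0.278  0.456  2.261  0.629  0.651 -0.85 ]
2.4 [-0.905 -0.277  0.455  2.26   0.629  0.65  -0.85 ]
4.1417 [ 0.144  0.157 -0.43   2.327  1.249  0.228 -1.44 ] [0.528 0.049 0.178] [0.528 0.049 0.178] [ 0.416  0.478 -0.112] 0.35191363279403537
[317.882 279.19 ]
[317.839 211.366]
[317.789 133.821]
```

View pics/wrist1.png

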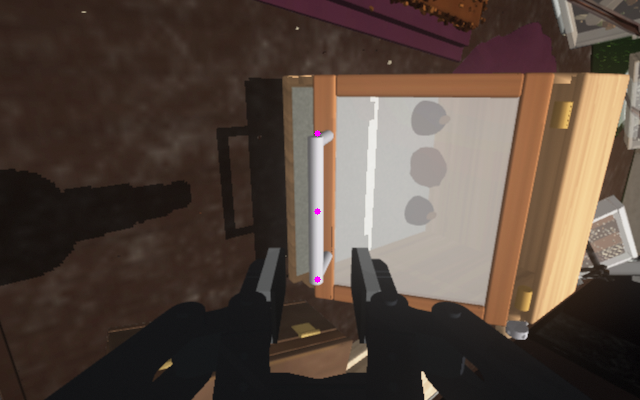

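View pics/scene1.png

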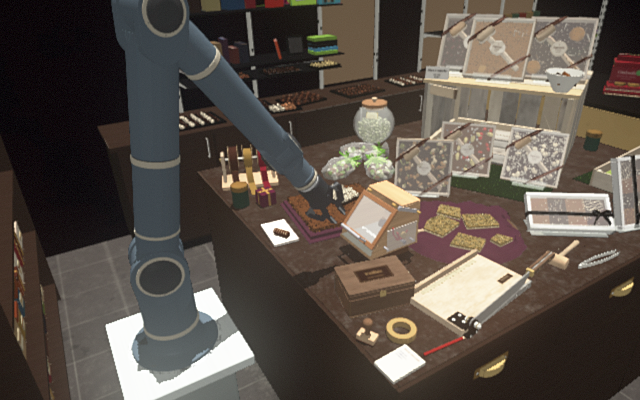

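The wrist view shows the bar at column 317, rows 137 to 283. I predicted 134 to 279, so it is about 2 mm off in y and centred between the jaws. Now I'll grasp it and begin raising.

```bash
sed -i 's/\.0483,0\./.0465,0./' h.py; python3 - <<'E' 2>/dev/null
from ik import *
np.set_printoptions(precision=3,suppress=True,linewidth=150)
p,R=hp(0,np.radians(55),1)
print("hit",robot.move_straight(list(p),vel=.08,contact_N=6)); s=robot.sense(); print(s["t"],s["joint_pos"],s["tcp_pos"],p,s["wrist_force"])
robot.grip(0,25); s=robot.sense(); print(s["t"],s["opening"],s["wrist_force"])
f=robot.grab_frame("wrist"); cv2.imwrite("pics/wrist2.png",f["image"][:,:,::-1])
E
```

```text
hit False
5.5167 [ 0.164  0.389 -0.45   2.278  1.918  0.304 -2.052] [0.58  0.047 0.105] [0.58  0.047 0.104] [-1.139  0.717  0.357]
5.825 0.10874435503238047 [-5.687  0.244  2.208]
```

View pics/wrist2.png

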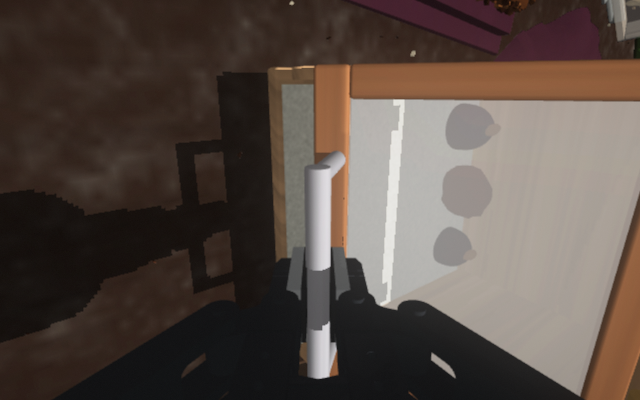

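```bash
cat > lift.py <<'E'
from ik import *
np.set_printoptions(precision=3,suppress=True,linewidth=150)
def TH(a): return np.radians(55+17.5*a)
def to(a0,a1,step=.15,vel=.09,contact=None,th=TH,verbose=1):
    n=max(1,int(np.ceil(abs(a1-a0)/step-1e-6)))
    for a in np.linspace(a0,a1,n+1)[1:]:
        p,R=hp(a,th(a),1)
        h=robot.move_straight(list(p),vel=vel,attitude=list(R.as_euler("xyz")),contact_N=contact)
        s=robot.sense()
        if verbose: print(round(s["t"],2),round(a,3),h,"F",s["wrist_force"],"T",s["torque"],"q",s["joint_pos"],"op",round(s["opening"],3), "est a",round(ang(s),3))
        if h: return True
        if np.linalg.norm(s["wrist_force"])>60: print("FORCE"); return True
    return False
def ang(s):
    R=Ro.from_euler("xyz",s["tcp_rot"]).as_matrix(); g=s["tcp_pos"]-.008*R[:,2]-case2w([0,0,.195])
    g=Ro.from_euler("z",-PSI).apply(g)
    e=np.arctan2(g[2],-g[0])-np.arctan2(.036,.14)   # elevation of handle minus offset
    return e+np.radians(50)
E
python3 - <<'E' 2>/dev/null
from lift import *
print(ang(robot.sense()))
to(0,.3)
E
```

```text
0.002500024476237761
6.38 0.15 False F [-2.91   1.25  -3.314] T [0.011 1.754 0.012] q [ 0.1    0.324 -0.37   2.269  1.527  0.235 -1.683] op 0.105 est a 0.148
6.93 0.3 False F [-4.215  0.363 -3.737] T [0.269 1.876 0.241] q [ 0.177  0.285 -0.453  2.239  1.07   0.272 -1.224] op 0.104 est a 0.295
```

```bash
python3 - <<'E' 2>/dev/null
from lift import *
to(.3,1.2)
f=robot.grab_frame("scene");cv2.imwrite("pics/scene2.png",f["image"][150:350,250:550,::-1])
E
```

```text
7.33 0.45 False F [-6.399  2.343 -2.602] T [0.435 1.918 0.265] q [ 0.314  0.265 -0.602  2.196  0.8    0.364 -0.947] op 0.105 est a 0.444
7.72 0.6 False F [-6.865  2.149 -2.753] T [0.45  2.042 0.247] q [ 0.412  0.25  -0.705  2.146  0.625  0.462 -0.767] op 0.106 est a 0.591
8.12 0.75 False F [-8.409  1.593 -1.033] T [0.387 2.152 0.207] q [ 0.474  0.242 -0.77   2.089  0.505  0.565 -0.643] op 0.108 est a 0.738
8.51 0.9 False F [-10.271   1.694   0.151] T [0.355 2.477 0.102] q [ 0.509  0.241 -0.807  2.025  0.425  0.669 -0.559] op 0.108 est a 0.883
8.9 1.05 False F [-14.768   1.004   3.713] T [0.147 3.017 0.11 ] q [ 0.523  0.251 -0.825  1.955  0.375  0.775 -0.505] op 0.106 est a 1.028
9.29 1.2 False F [-18.691   0.316   8.447] T [ 0.068  3.789 -0.034] q [ 0.522  0.271 -0.833  1.878  0.347  0.881 -0.471] op 0.105 est a 1.177
```

View pics/scene2.png

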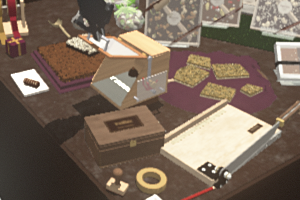

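```bash
python3 - <<'E' 2>/dev/null
from lift import *
for k in range(3):
    s=robot.sense(); F=s["wrist_force"]
    if k==0: u=np.array([F[0],0,F[2]]);u/=np.linalg.norm(u)
    robot.move_straight(list(s["tcp_pos"]+.002*u),vel=.02); s=robot.sense(); print(s["t"],s["tcp_pos"],s["wrist_force"],s["opening"],ang(s))
E
```

```text
9.8333 [0.569 0.047 0.267] [ 5.847  2.203 -7.195] 0.10588026448662145 1.1866634431730039
10.0833 [0.57  0.047 0.269] [ 6.677  2.986 -8.198] 0.10757625922812798 1.2011362048239838
10.3417 [0.571 0.047 0.27 ] [ 8.349  2.284 -7.685] 0.10031036892708879 1.2151720995634117
```

```bash
sed -i 's/C0=np.array.*; PSI/C0=np.array([.6917,.0465,.001]); PSI/' h.py; python3 - <<'E' 2>/dev/null
from lift import *
to(1.2,1.5,step=.1,vel=.06)
f=robot.grab_frame("scene");cv2.imwrite("pics/scene3.png",cv2.resize(f["image"][150:270,300:480,::-1],None,fx=4,fy=4,interpolation=cv2.INTER_CUBIC))
f=robot.grab_frame("wrist");cv2.imwrite("pics/wrist3.png",f["image"][:,:,::-1])
E
```

```text
10.75 1.3 False F [-14.34   -0.439   8.789] T [0.018 2.793 0.06 ] q [ 0.516  0.287 -0.834  1.824  0.336  0.946 -0.454] op 0.106 est a 1.29
11.14 1.4 False F [-13.342   0.116   9.018] T [-0.056  2.619  0.038] q [ 0.505  0.31  -0.831  1.767  0.332  1.012 -0.445] op 0.104 est a 1.397
11.53 1.5 False F [-9.016  0.659  9.013] T [-0.077  1.957  0.008] q [ 0.489  0.336 -0.827  1.709  0.332  1.075 -0.438] op 0.105 est a 1.506
```

View pics/scene3.png

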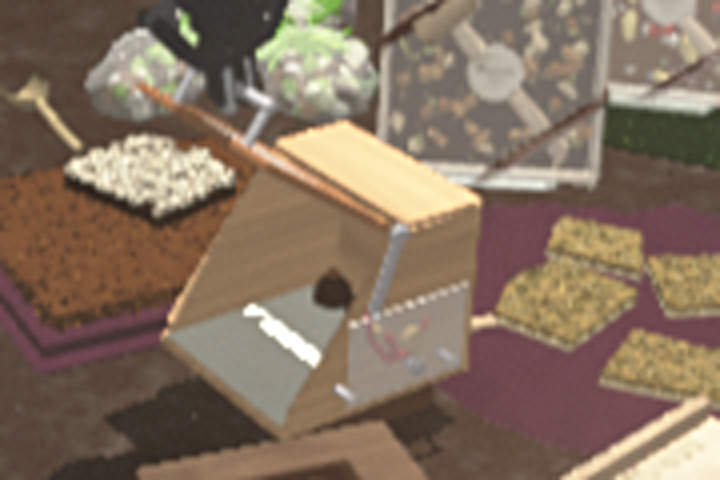

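View pics/wrist3.png

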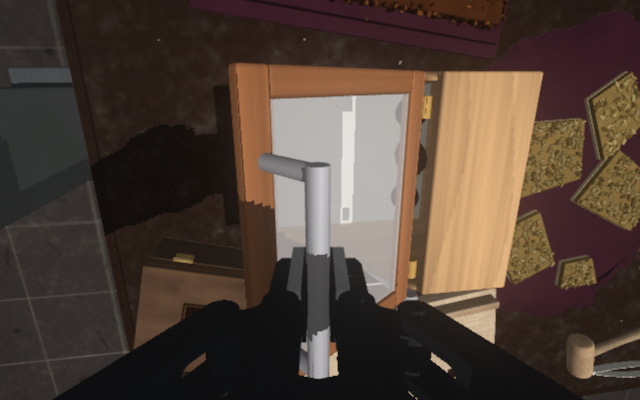

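```bash
cat >> lift.py <<'E'
def ease(a0,a1,step=.03,vel=.03,thr=8):
    ref=None
    n=int(np.ceil(abs(a1-a0)/step-1e-6))
    for a in np.linspace(a0,a1,n+1):
        p,R=hp(a,TH(a),1)
        h=robot.move_straight(list(p),vel=vel,attitude=list(R.as_euler("xyz")),contact_N=12)
        s=robot.sense(); h0=handle(a)-[0,0,.195]; r=h0/np.linalg.norm(h0); t=np.array([r[2],0,-r[0]])
        F=s["wrist_force"]; Ft=F@t; Fr=F@r
        if ref is None: ref=Ft
        print(round(s["t"],2),round(a,3),h,"Ft",round(Ft,2),"Fr",round(Fr,2),"est",round(ang(s),3))
        if Ft-ref>thr: return a
    return None
E
python3 - <<'E' 2>/dev/null
from lift import *
print(ease(1.5,1.36))
E
```

```text
11.88 1.5 False Ft -0.83 Fr 12.27 est 1.504
12.16 1.472 False Ft -2.57 Fr 12.61 est 1.473
12.44 1.444 False Ft -1.13 Fr 13.02 est 1.447
12.72 1.416 False Ft -1.1 Fr 13.68 est 1.419
13.01 1.388 False Ft 3.26 Fr 16.01 est 1.407
13.29 1.36 False Ft 7.5 Fr 18.44 est 1.399
1.36
```

```bash
python3 - <<'E' 2>/dev/null
from lift import *
print(ease(1.36,1.32,step=.02,thr=12))
f=robot.grab_frame("scene");cv2.imwrite("pics/scene4.png",cv2.resize(f["image"][150:270,300:480,::-1],None,fx=4,fy=4,interpolation=cv2.INTER_CUBIC)); np.savez("scene4.npz",**f)
E
```

```text
13.54 1.36 False Ft 7.71 Fr 18.63 est 1.399
13.79 1.34 False Ft 11.93 Fr 20.87 est 1.393
14.04 1.32 False Ft 16.07 Fr 23.45 est 1.387
None
```

View pics/scene4.png

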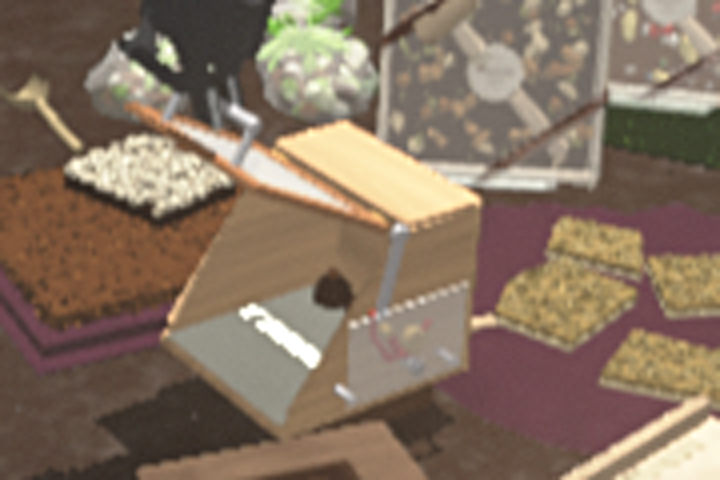

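The flap is on the stay: below about 1.40 rad the tangential force climbs steadily against a firm stop. I'll relax the load, open slightly and back off.

```bash
python3 - <<'E' 2>/dev/null
from lift import *
p,R=hp(1.405,TH(1.405),1); robot.move_straight(list(p),vel=.04,attitude=list(R.as_euler("xyz")))
s=robot.sense(); print(s["t"],s["wrist_force"],ang(s))
robot.grip(.22,20); s=robot.sense(); print(s["t"],s["wrist_force"],s["opening"])
p,R=hp(1.405,TH(1.405),1,.05)
robot.move_straight(list(p),vel=.08); s=robot.sense(); print(s["t"],s["wrist_force"],s["joint_pos"])
p,R=hp(1.405,TH(1.405),1,.12)
robot.move_straight(list(p),vel=.15);s=robot.sense(); print(s["t"],s["wrist_force"],s["joint_pos"])
f=robot.grab_frame("scene");cv2.imwrite("pics/scene5.png",cv2.resize(f["image"][150:270,300:480,::-1],None,fx=4,fy=4,interpolation=cv2.INTER_CUBIC)); np.savez("scene5.npz",**f)
f=robot.grab_frame("wrist");cv2.imwrite("pics/wrist5.png",f["image"][:,:,::-1]); np.savez("wrist5.npz",**f)
E
```

```text
14.5417 [-10.12   -0.089  10.472] 1.4128459572635461
14.8 [0.405 0.111 0.721] 0.22409443343697616
15.575 [ 0.105  0.125 -1.266] [ 0.537  0.257 -0.852  1.713  0.275  1.095 -0.393]
16.1917 [-0.431 -0.766 -0.417] [ 0.573  0.191 -0.869  1.625  0.208  1.223 -0.334]
```

View pics/scene5.png

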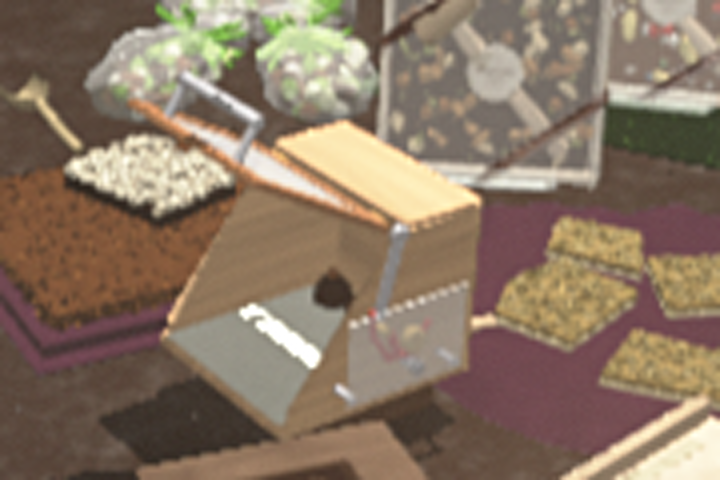

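View pics/wrist5.png

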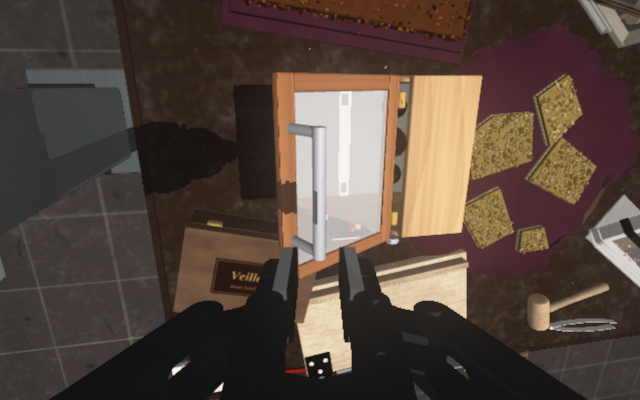

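The flap stands by itself: the hand is clear and the bar is visible at about (215,100) in the crop. Next is the log.

```bash
python3 - <<'E' 2>/dev/null
from lift import *
print(robot.sense()["joint_pos"])
g=np.array([.449,.2895,.036])
for s in (1,-1):
  for hd in (-62,118):
    for th in (35,45):
        R=ori_tilt(np.radians(hd),np.radians(th),s); z=R.as_matrix()[:,2]
        print(s,hd,th,"pick",ik(g+.008*z,R),"pre",ik(g-.1*z,R))
  for th in (35,45): 
    R=ori_tilt(PSI,np.radians(th),s);z=R.as_matrix()[:,2]
    print(s,th,"place",ik(case2w([-.04,0,.078])+.008*z,R),"pre",ik(case2w([-.2,0,.11]),R))
f=ld("wrist5.npz")
for a in (1.36,1.39,1.42,1.45): print(a,proj(f,case2w(handle(a)+[0,.05,0])),proj(f,case2w(handle(a)+[0,-.05,0])),proj(ld("scene5.npz"),case2w(handle(a)+[0,.05,0])))
E
```

```text
[ 0.573  0.192 -0.869  1.626  0.208  1.223 -0.334]
1 -62 35 pick [-0.516  0.961 -0.744  1.86   1.162  1.681 -1.417] pre [-0.581  0.955 -0.878  1.742  1.084  1.859 -1.41 ]
1 -62 45 pick [-0.444  0.888 -0.772  1.897  1.129  1.517 -1.36 ] pre [-0.469  0.873 -0.948  1.79   1.054  1.722 -1.352]
1 118 35 pick [ 0.23   0.876 -0.605  1.952 -0.675  0.811 -2.333] pre [ 0.287  0.763 -0.501  1.872 -0.643  1.055 -2.343]
1 118 45 pick [ 0.192  0.801 -0.626  1.978 -0.536  0.701 -2.51 ] pre [ 0.254  0.664 -0.541  1.906 -0.537  0.95  -2.495]
1 35 place [ 0.237  0.661 -0.551  2.291  2.641  0.825 -1.059] pre None
1 45 place [ 0.196  0.579 -0.486  2.218  2.428  0.534 -0.901] pre None
-1 -62 35 pick [-0.367  1.103 -0.998  1.852  1.282  1.896  1.66 ] pre [-0.52   1.021 -0.997  1.739  1.139  1.949  1.691]
-1 -62 45 pick [-0.221  1.154 -1.188  1.885  1.335  1.885  1.675] pre [-0.359  1.024 -1.185  1.785  1.169  1.911  1.706]
-1 118 35 pick [ 0.454  1.047 -0.952  1.94  -0.226  0.699  0.41 ] pre [ 0.56   0.934 -0.926  1.856 -0.269  0.936  0.457]
-1 118 45 pick [ 0.401  0.953 -0.947  1.967 -0.085  0.638  0.227] pre [ 0.506  0.813 -0.928  1.892 -0.191  0.873  0.33 ]
-1 35 place [ 0.289  0.681 -0.616  2.288  2.616  0.843  2.136] pre None
-1 45 place [-0.005  0.54  -0.237  2.229  2.593  0.466  2.005] pre None
1.36 [311.918 126.903] [312.581 256.691] [344.522 170.291]
1.39 [316.927 127.331] [317.033 258.249] [345.345 169.103]
1.42 [322.15 127.75] [321.665 259.77 ] [346.194 167.936]
1.45 [327.581 128.158] [326.471 261.251] [347.069 166.79 ]
```

```bash
python3 - <<'E' 2>/dev/null
from lift import *
for s in (1,-1):
 for hd in (-40,-20,0,20,40):
  for th in (30,40,50,60):
    R=ori_tilt(np.radians(hd),np.radians(th),s);z=R.as_matrix()[:,2]
    row=''
    for x in (-.04,-.06,-.08,-.1,-.12,-.15,-.18,-.22):
        row+=' '+''.join('Y' if ik(case2w([x,0,zz])+.008*z,R) is not None else '.' for zz in (.08,.1,.12,.15,.2))
    print(s,hd,th,row)
E
```

```text
1 -40 30  YYYYY YYYYY YYYYY YYYYY YYYYY YYYYY YYYYY YYYYY
1 -40 40  YYYYY YYYYY YYYYY YYYYY YYYYY YYYYY YYYYY YYYYY
1 -40 50  YYYYY YYYYY YYYYY YYYYY YYYYY YYYYY YYYYY YYYYY
1 -40 60  YYYYY YYYYY YYYYY YYYYY YYYYY YYYYY YYYYY YYYYY
1 -20 30  YYYYY YYYYY YYYYY YYYYY YYYYY ....Y ..... .....
1 -20 40  YYYYY YYYYY YYYYY YYYYY YYYYY YYYYY ...YY .....
1 -20 50  YYYYY YYYYY YYYYY YYYYY YYYYY YYYYY YYYYY ...YY
1 -20 60  YYYYY YYYYY YYYYY YYYYY YYYYY YYYYY YYYYY YYYYY
1 0 30  YYYYY YYYYY YYYYY YYYYY ....Y ..... ..... .....
1 0 40  YYYYY YYYYY YYYYY YYYYY YYYYY ....Y ..... .....
1 0 50  YYYYY YYYYY YYYYY YYYYY YYYYY YYYYY ..YYY ....Y
1 0 60  YYYYY YYYYY YYYYY YYYYY YYYYY YYYYY YYYYY .YYYY
1 20 30  YYYYY YYYYY YYYYY YYYYY .Y... ..... ..... .....
1 20 40  YYYYY YYYYY YYYYY YYYYY YYYYY ....Y ..... .....
1 20 50  YYYYY YYYYY YYYYY YYYYY YYYYY YYYY. ...Y. .....
1 20 60  YYYYY YYYYY YYYYY YYYYY YYYYY YYYYY YYYYY ..YYY
1 40 30  YYYY. YYYY. YYYYY YYYYY YYYYY YYYYY ..... .....
1 40 40  YYYY. YYY.. YYY.. YYY.. YYY.. YYYY. .YYY. .....
1 40 50  YYYYY YYYYY YYYYY YYYYY YYYYY YYYY. YY... .....
1 40 60  YYYY
[... 507 characters left out ...]
YY YY...
-1 0 30  YYYYY YYYYY YYYYY ....Y ..... ..... ..... .....
-1 0 40  YYYYY YYYYY YYYYY YYYYY .YYYY ..... ..... .....
-1 0 50  YYYY. YYYY. YYYY. YYYY. YYYY. YYYY. ..... .....
-1 0 60  ..YYY ...YY ...YY ...YY ...YY Y...Y Y...Y ....Y
-1 20 30  YYYYY YYYYY YYYYY YYYYY ..... ..... ..... .....
-1 20 40  YYYYY YYYYY YYYYY YYYYY YYYYY ....Y ..... .....
-1 20 50  YYY.Y YYY.Y YYY.Y YYYYY YYYY. YYYY. ...Y. .....
-1 20 60  YYYYY YYYYY YYYYY .YYYY ..YYY ..YYY ...YY ...YY
-1 40 30  YYYY. YYYY. YYYYY YYYYY YYYYY YYYYY ..... .....
-1 40 40  YYYY. YYY.. YYY.. YYY.. YYY.. YYYY. .YYY. .....
-1 40 50  YYYYY YYYYY YYYYY YYYYY YYYYY YYYYY YY..Y ....Y
-1 40 60  YYYYY YYYYY YYYYY YYYYY YYYYY YYYYY YYYYY YYYYY
```

```bash
python3 - <<'E' 2>/dev/null
from lift import *
R0=ori_tilt(np.radians(-62),np.radians(60),1); z=R0.as_matrix()[:,2]
pre=np.array([.449,.2895,.03])-.17*z
print(pre,ik(pre,R0))
p1=[.46,.2,.36]; print(ik(p1,R0))
robot.goto(p1,list(R0.as_euler("xyz"))); robot.goto(list(pre),list(R0.as_euler("xyz"))); robot.grip(.6,20)
s=robot.sense(); print(s["t"],s["joint_pos"],s["tcp_pos"],s["opening"])
f=robot.grab_frame("wrist");cv2.imwrite("pics/wrist6.png",f["image"][:,:,::-1]); np.savez("wrist6.npz",**f)
E
```

```text
[0.409 0.365 0.177] [-0.252  0.793 -1.204  1.777  0.98   1.662 -1.251]
[ 0.075  0.276 -1.032  1.768  0.695  1.53  -0.619]
18.5 [-0.353  0.668 -0.99   1.781  0.872  1.526 -1.16 ] [0.409 0.364 0.178] 0.5961075630719465
```

View pics/wrist6.png

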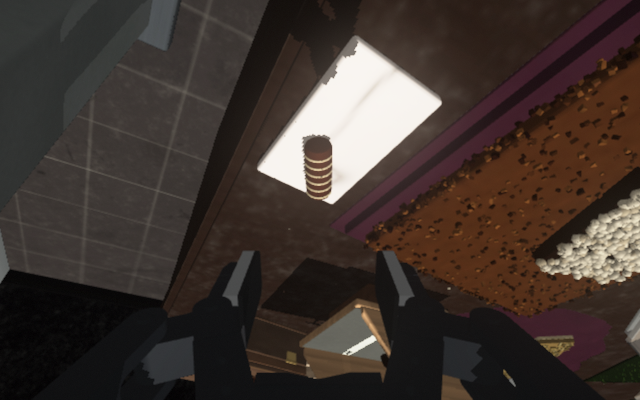

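```bash
python3 - <<'E' 2>/dev/null
from h import *
f=ld("wrist6.npz"); P=pts(f); im=f["image"]; hsv=cv2.cvtColor(im,cv2.COLOR_RGB2HSV)
print("cam",-f["R"].T@f["t"])
m=np.zeros((400,640),bool); m[125:210,295:342]=1
x,y,z=P[...,0],P[...,1],P[...,2]
m&=(z>.0185)
mm=m
n,l,st,c=cv2.connectedComponentsWithStats(mm.astype(np.uint8)); i=1+np.argmax(st[1:,4]); mm=l==i
v,u=mm.nonzero(); print(mm.sum(),u.min(),u.max(),v.min(),v.max())
Q=P[mm]; print("z range",np.percentile(Q[:,2],[2,50,98]))
top=Q[Q[:,2]>.028]
print("mean top",top.mean(0)); mu=top.mean(0)
w,V=np.linalg.eigh(np.cov(top[:,:2].T)); d=V[:,1]; print("heading",np.degrees(np.arctan2(d[1],d[0])))
r=cv2.minAreaRect((top[:,:2]*1000).astype(np.float32)); print(r)
rows=[]
for vv in range(v.min()+2,v.max()-1,6):
    uu=mm[vv].nonzero()[0]; a=cast(f,uu.min()-.5,vv,.03);b=cast(f,uu.max()+.5,vv,.03); rows.append((a+b)/2); print(vv,uu.min(),uu.max(),((a+b)/2).round(4),np.linalg.norm(a-b).round(4))
rows=np.array(rows); d=rows[-1]-rows[0]; print("ctr heading",np.degrees(np.arctan2(d[1],d[0])))
E
```

```text
cam [0.34671232 0.48193792 0.25274531]
1526 304 331 140 200
z range [0.01963794 0.03287199 0.03626691]
mean top [0.44491708 0.2973219  0.03478053]
heading 118.34828241939468
((402.7147216796875, 373.03662109375), (23.208961486816406, 244.78033447265625), 29.109634399414062)
142 306 329 [0.4307 0.3239 0.03  ] 0.0193
148 304 331 [0.4336 0.3184 0.03  ] 0.0229
154 304 331 [0.4366 0.3127 0.03  ] 0.0233
160 304 331 [0.4397 0.3068 0.03  ] 0.0237
166 305 331 [0.4433 0.3009 0.03  ] 0.0233
172 305 331 [0.4467 0.2946 0.03  ] 0.0237
178 305 330 [0.4497 0.2879 0.03  ] 0.0232
184 306 330 [0.4537 0.2814 0.03  ] 0.0227
190 306 330 [0.4574 0.2744 0.03  ] 0.0231
196 309 327 [0.4613 0.2671 0.03  ] 0.0179
ctr heading -61.646918256402586
```

```bash
python3 - <<'E' 2>/dev/null
from lift import *
R=ori_tilt(np.radians(-61.7),np.radians(45),1); z=R.as_matrix()[:,2]; rpy=list(R.as_euler("xyz"))
g=np.array([.4465,.2945,.035])
robot.goto(list(g-.09*z),rpy); s=robot.sense(); print(s["t"],s["joint_pos"])
f=robot.grab_frame("wrist");cv2.imwrite("pics/wrist7a.png",f["image"][:,:,::-1])
print(robot.move_straight(list(g+.008*z),vel=.08,contact_N=5)); s=robot.sense(); print(s["t"],s["tcp_pos"],g+.008*z,s["wrist_force"])
robot.grip(0,20); s=robot.sense(); print(s["t"],s["opening"]*85,s["wrist_force"])
f=robot.grab_frame("wrist");cv2.imwrite("pics/wrist7.png",f["image"][:,:,::-1])
E
```

```text
18.9667 [-0.538  0.824 -0.824  1.801  1.009  1.631 -1.315]
False
20.3917 [0.449 0.29  0.03 ] [0.449 0.29  0.029] [0.911 0.125 0.184]
20.7667 19.735498615438274 [0.572 0.743 1.404]
```

View pics/wrist7.png

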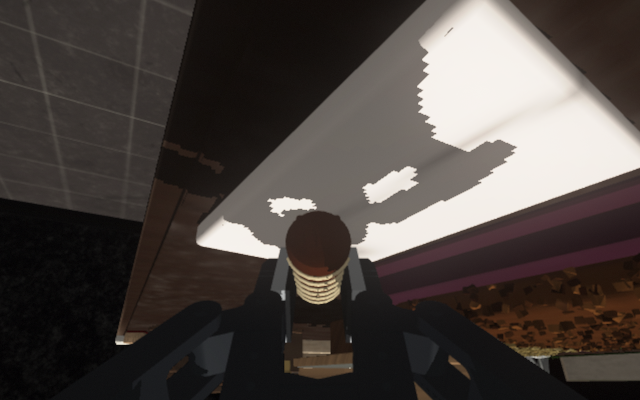

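```bash
python3 - <<'E' 2>/dev/null
from lift import *
s=robot.sense(); robot.move_straight(list(s["tcp_pos"]+[0,0,.03]),vel=.06); s=robot.sense(); print(s["t"],s["opening"]*85)
f=robot.grab_frame("wrist");cv2.imwrite("pics/wrist8.png",f["image"][:,:,::-1])
f=robot.grab_frame("scene");cv2.imwrite("pics/scene8.png",cv2.resize(f["image"][170:270,220:340,::-1],None,fx=5,fy=5,interpolation=cv2.INTER_CUBIC))
E
```

```text
21.475 19.3795258220744
```

View pics/wrist8.png

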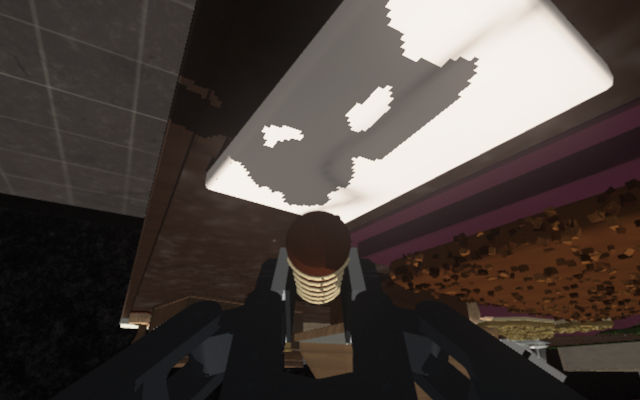

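View pics/scene8.png

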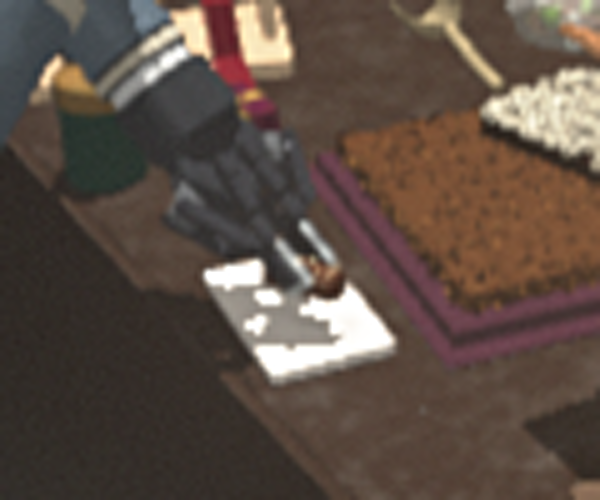

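```bash
python3 - <<'E' 2>/dev/null
from lift import *
R=ori_tilt(np.radians(-20),np.radians(45),1); z=R.as_matrix()[:,2]; rpy=list(R.as_euler("xyz"))
s=robot.sense(); p=s["tcp_pos"].copy(); p[2]=.15
robot.move_straight(list(p),vel=.15)
pre=case2w([-.15,.01,.13]); pre[2]=.13
print(ik(pre,R))
try:
    robot.move_straight(list(pre),vel=.15,attitude=rpy)
except robot.IKError as e:
    print("IKE",e)
s=robot.sense(); print(s["t"],s["joint_pos"],s["tcp_pos"],s["opening"]*85)
f=robot.grab_frame("wrist");cv2.imwrite("pics/wrist9.png",f["image"][:,:,::-1])
f=robot.grab_frame("scene");cv2.imwrite("pics/scene9.png",cv2.resize(f["image"][130:280,280:480,::-1],None,fx=4,fy=4,interpolation=cv2.INTER_CUBIC))
E
```

```text
[ 0.268  0.459 -0.871  2.36   1.796  0.894 -0.797]
24.15 [ 0.237  0.445 -0.833  2.361  1.796  0.874 -0.806] [0.542 0.058 0.13 ] 19.833545994505293
```

View pics/wrist9.png

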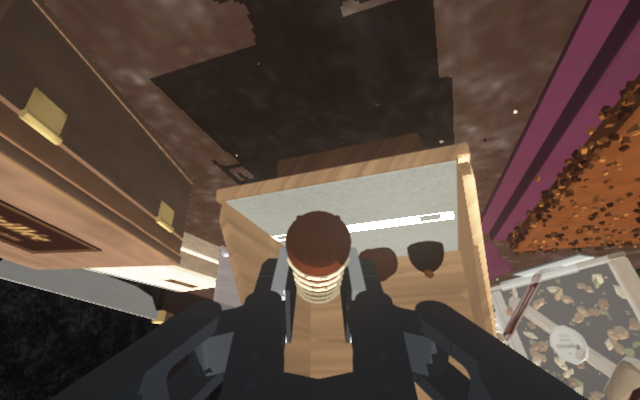

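View pics/scene9.png

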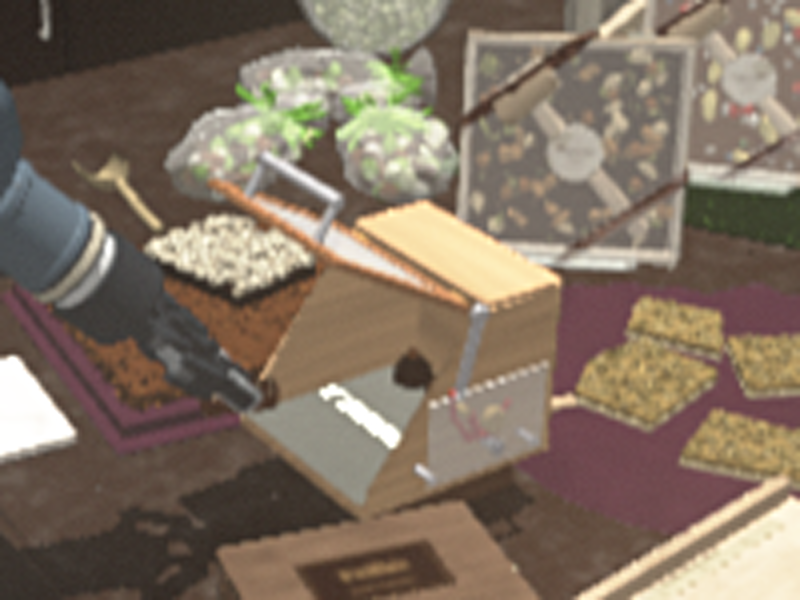

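```bash
python3 - <<'E' 2>/dev/null
from lift import *
p=case2w([-.04,.0,.1]); p[2]=.105
print(robot.move_straight(list(p),vel=.1,contact_N=10)); s=robot.sense(); print(s["t"],s["tcp_pos"],s["wrist_force"],s["opening"]*85)
p[2]=.070
print(robot.move_straight(list(p),vel=.03,contact_N=2.5)); s=robot.sense(); print(s["t"],s["tcp_pos"],s["wrist_force"],s["joint_pos"])
f=robot.grab_frame("wrist");cv2.imwrite("pics/wrist10.png",f["image"][:,:,::-1])
f=robot.grab_frame("scene");cv2.imwrite("pics/scene10.png",cv2.resize(f["image"][130:280,280:480,::-1],None,fx=4,fy=4,interpolation=cv2.INTER_CUBIC))
E
```

```text
False
25.5333 [0.651 0.047 0.105] [-0.132 -0.177  0.282] 19.89799702061521
True
26.5167 [0.652 0.047 0.073] [-0.997 -0.134  3.593] [ 0.232  0.671 -0.728  2.165  1.949  0.887 -0.756]
```

View pics/wrist10.png

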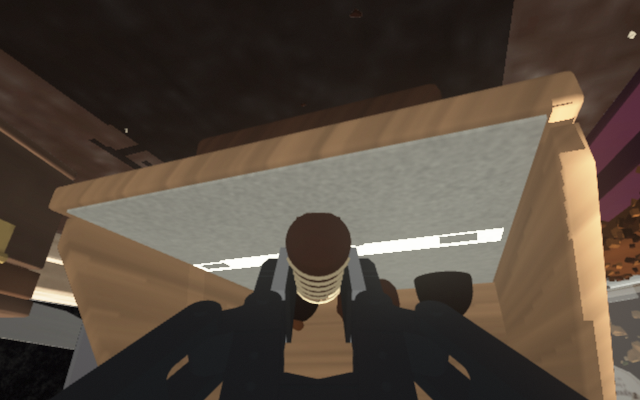

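View pics/scene10.png

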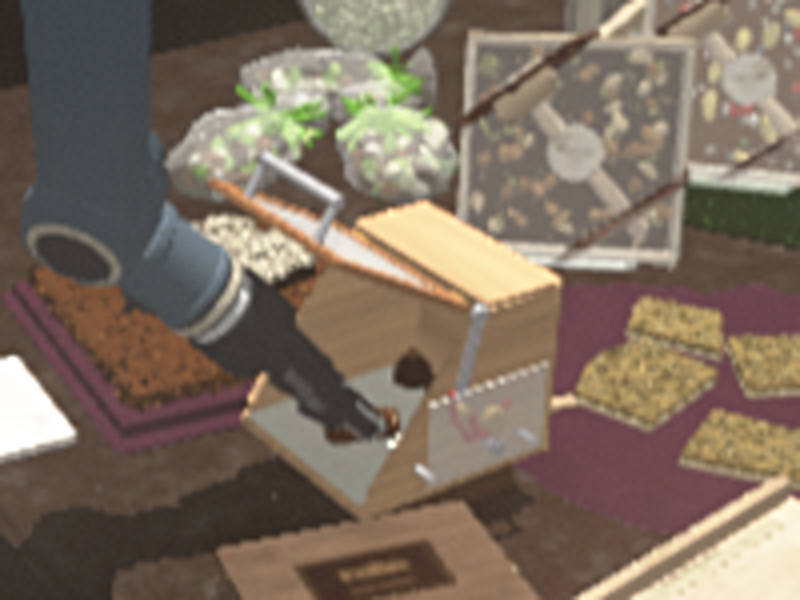

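The log touched down exactly at the expected height, TCP 0.073. I'll release it and back out.

```bash
python3 - <<'E' 2>/dev/null
from lift import *
robot.grip(.5); s=robot.sense(); print(s["t"],s["wrist_force"],s["opening"])
R=Ro.from_euler("xyz",s["tcp_rot"]).as_matrix(); z=R[:,2]
robot.move_straight(list(s["tcp_pos"]-.04*z),vel=.08)
p=case2w([-.15,.01,.13]); 
robot.move_straight(list(p),vel=.15); s=robot.sense(); print(s["t"],s["wrist_force"],s["joint_pos"])
f=robot.grab_frame("wrist");cv2.imwrite("pics/wrist11.png",f["image"][:,:,::-1]); np.savez("wrist11.npz",**f)
f=robot.grab_frame("scene");cv2.imwrite("pics/scene11.png",cv2.resize(f["image"][130:280,280:480,::-1],None,fx=4,fy=4,interpolation=cv2.INTER_CUBIC)); np.savez("scene11.npz",**f)
E
```

```text
26.9667 [ 0.431  0.327 -0.438] 0.5000041631558393
28.3583 [ 0.28  -0.062  0.719] [ 0.24   0.443 -0.834  2.358  1.79   0.871 -0.798]
```

View pics/wrist11.png

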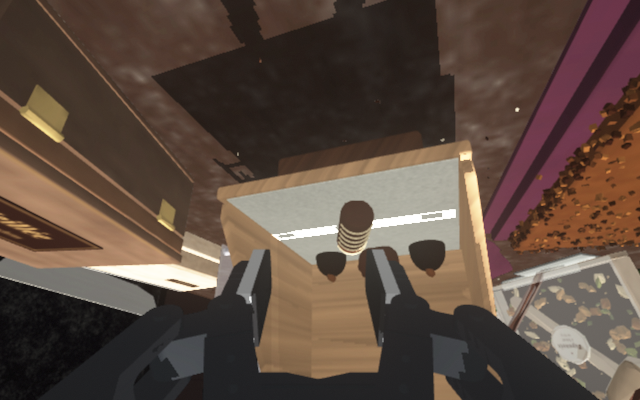

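View pics/scene11.png

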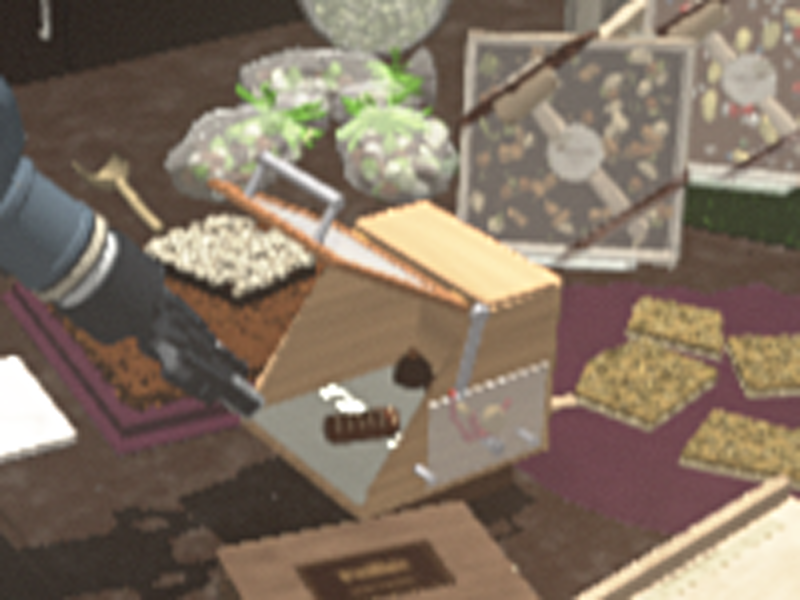

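```bash
python3 - <<'E' 2>/dev/null
from lift import *
print(cast(ld("scene11.npz"),370.5,236.2,.068)-C0)
f=ld("wrist11.npz"); P=pts(f); m=np.zeros((400,640),bool); m[198:258,336:376]=1
Q=P[m]-C0; Q=Q[(Q[:,2]>.06)&(Q[:,2]<.1)&(Q[:,0]<.02)]; print(len(Q),Q.mean(0),np.percentile(Q,[3,97],axis=0))
# route back to handle
p,R=hp(1.405,TH(1.405),1,.12); print(p,ik(p,R)); print(ik([.45,.1,.38],R))
E
```

```text
[-0.045 -0.005  0.067]
1464 [-0.056  0.004  0.072] [[-0.072 -0.014  0.061]
 [-0.021  0.019  0.078]]
[0.569 0.047 0.408] [ 0.599  0.198 -0.903  1.622  0.219  1.226 -0.343]
[ 0.721 -0.064 -0.987  1.87  -0.005  1.132 -0.273]
```

```bash
python3 - <<'E' 2>/dev/null
from lift import *
R1=ori_tilt(np.radians(-40),np.radians(55),1); rpy1=list(R1.as_euler("xyz"))
robot.move_straight([.46,.16,.24],vel=.2,attitude=rpy1); s=robot.sense(); print(s["t"],s["joint_pos"])
p,R=hp(1.405,TH(1.405),1,.12); rpy=list(R.as_euler("xyz"))
robot.goto([.46,.08,.40],rpy); robot.grip(.22)
robot.goto(list(p),rpy); s=robot.sense(); print(s["t"],s["joint_pos"],s["tcp_pos"],s["opening"])
f=robot.grab_frame("wrist");cv2.imwrite("pics/wrist12.png",f["image"][:,:,::-1]); print(proj(f,case2w(handle(1.405)+[0,.05,0])),proj(f,case2w(handle(1.405)-[0,.05,0])))
E
```

```text
29.4667 [ 0.113  0.262 -1.011  2.117  0.953  1.136 -0.551]
31.275 [ 0.67   0.223 -1.     1.619  0.254  1.235 -0.372] [0.569 0.047 0.407] 0.22234993203543402
[318.179 128.417] [318.158 259.63 ]
```

View pics/wrist12.png

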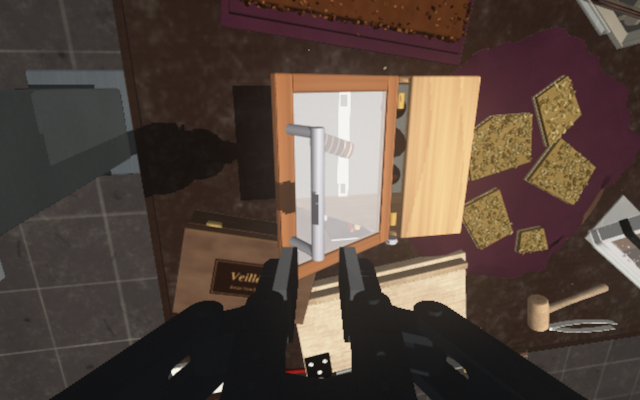

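```bash
python3 - <<'E' 2>/dev/null
from lift import *
p,R=hp(1.405,TH(1.405),1)
print(robot.move_straight(list(p),vel=.1,contact_N=8)); robot.grip(0,25); s=robot.sense(); print(s["t"],s["opening"],s["wrist_force"])
to(1.405,1.725,step=.107,vel=.06)
f=robot.grab_frame("scene");cv2.imwrite("pics/scene13.png",cv2.resize(f["image"][130:280,280:480,::-1],None,fx=4,fy=4,interpolation=cv2.INTER_CUBIC))
E
```

```text
False
32.9083 0.10559135451945584 [-2.583  0.19   1.632]
33.31 1.512 False F [-4.249  0.324  3.664] T [-0.097  1.156 -0.018] q [ 0.562  0.374 -0.938  1.701  0.392  1.098 -0.486] op 0.103 est a 1.509
33.71 1.618 False F [-5.612 -0.166  4.426] T [-0.067  1.09  -0.001] q [ 0.537  0.406 -0.93   1.639  0.394  1.164 -0.48 ] op 0.106 est a 1.619
34.11 1.725 False F [-4.441  0.043  4.172] T [-0.037  0.989  0.022] q [ 0.51   0.44  -0.919  1.575  0.399  1.23  -0.475] op 0.105 est a 1.728
```

View pics/scene13.png

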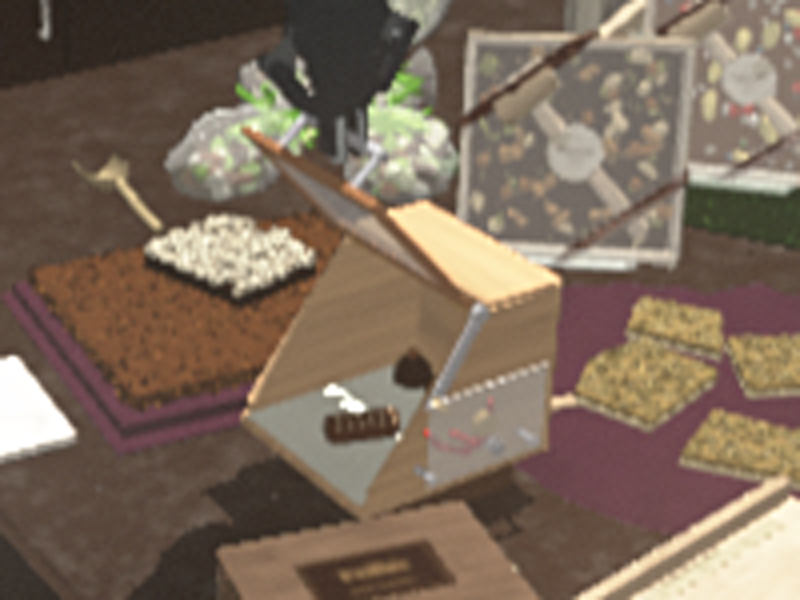

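```bash
python3 - <<'E' 2>/dev/null
from lift import *
r=to(1.725,1.5,step=.12,vel=.07)
print(ease(1.5,1.26,step=.04,vel=.05,thr=10))
E
```

```text
34.53 1.612 False F [-3.904  0.121  4.397] T [0.109 0.739 0.053] q [ 0.539  0.404 -0.931  1.643  0.395  1.159 -0.48 ] op 0.104 est a 1.615
34.91 1.5 False F [-5.746  1.092  6.505] T [0.055 0.939 0.035] q [ 0.565  0.372 -0.94   1.707  0.392  1.089 -0.487] op 0.104 est a 1.503
35.16 1.5 False Ft 0.26 Fr 8.86 est 1.506
35.42 1.46 False Ft -0.84 Fr 7.15 est 1.462
35.69 1.42 False Ft -1.26 Fr 8.63 est 1.421
35.96 1.38 False Ft -0.47 Fr 6.86 est 1.38
36.23 1.34 False Ft -1.12 Fr 7.26 est 1.339
36.49 1.3 False Ft -0.22 Fr 7.05 est 1.298
36.76 1.26 False Ft -0.74 Fr 7.14 est 1.258
None
```

The stay has tripped, with no stop felt at 1.40. I'll keep lowering.

```bash
python3 - <<'E' 2>/dev/null
from lift import *
to(1.26,.15,step=.14,vel=.07)
E
```

```text
37.19 1.121 False F [-5.049  1.319  2.096] T [0.086 1.148 0.055] q [ 0.616  0.289 -0.947  1.912  0.42   0.836 -0.535] op 0.105 est a 1.122
37.62 0.982 False F [-4.999  0.47   0.684] T [0.129 1.276 0.045] q [ 0.612  0.273 -0.934  1.98   0.455  0.741 -0.576] op 0.105 est a 0.984
38.06 0.844 False F [-4.803  1.182 -0.266] T [0.113 1.428 0.108] q [ 0.592  0.265 -0.908  2.043  0.512  0.647 -0.637] op 0.1 est a 0.845
38.49 0.705 False F [-6.695  0.349 -0.263] T [0.081 1.417 0.071] q [ 0.55   0.265 -0.863  2.1    0.597  0.554 -0.726] op 0.102 est a 0.707
38.92 0.566 False F [-6.055  1.074 -2.006] T [0.174 1.664 0.103] q [ 0.483  0.272 -0.792  2.152  0.718  0.464 -0.851] op 0.105 est a 0.567
39.36 0.428 False F [-6.755  0.23  -2.694] T [0.166 1.859 0.113] q [ 0.386  0.283 -0.688  2.197  0.889  0.378 -1.027] op 0.105 est a 0.428
39.79 0.289 False F [-7.943  1.941 -3.473] T [0.19  2.061 0.128] q [ 0.259  0.299 -0.549  2.236  1.137  0.3   -1.282] op 0.106 est a 0.288
40.27 0.15 False F [-8.298  0.529 -3.976] T [0.022 2.248 0.031] q [ 0.164  0.33  -0.444  2.265  1.515  0.259 -1.663] op 0.103 est a 0.148
```

```bash
python3 - <<'E' 2>/dev/null
from lift import *
to(.15,.04,vel=.05,contact=8)
print(ease(.04,-.04,step=.02,vel=.03,thr=5))
s=robot.sense(); print(s["t"],s["tcp_pos"],s["wrist_force"],s["joint_pos"])
f=robot.grab_frame("scene");cv2.imwrite("pics/scene14.png",cv2.resize(f["image"][130:280,280:480,::-1],None,fx=4,fy=4,interpolation=cv2.INTER_CUBIC))
E
```

```text
40.74 0.04 False F [-7.018  0.452 -4.945] T [0.011 2.323 0.094] q [ 0.181  0.375 -0.469  2.276  1.812  0.293 -1.949] op 0.104 est a 0.038
40.99 0.04 False Ft 0.06 Fr 8.96 est 0.039
41.24 0.02 False Ft -0.18 Fr 9.14 est 0.019
41.49 0.0 False Ft 0.32 Fr 8.48 est -0.001
41.74 -0.02 False Ft -0.29 Fr 9.47 est -0.021
41.99 -0.04 False Ft 11.7 Fr 8.58 est -0.035
-0.04
41.9917 [0.581 0.047 0.101] [-13.953  -0.525   3.968] [ 0.225  0.414 -0.525  2.28   1.955  0.345 -2.076]
```

View pics/scene14.png

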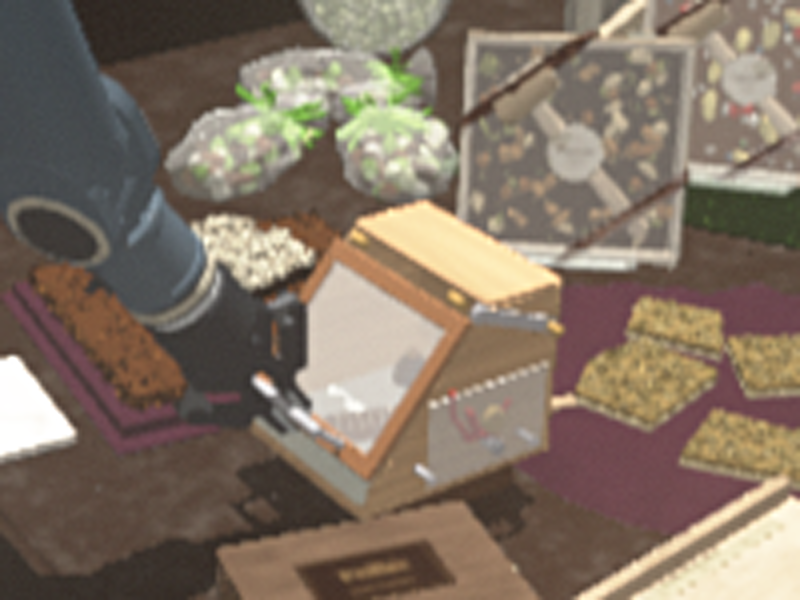

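The flap has met its closed stop: tangential force jumped to +11.7 N. I'll release and retreat along the tool axis.

```bash
python3 - <<'E' 2>/dev/null
from lift import *
p,R=hp(-.03,TH(0),1); robot.move_straight(list(p),vel=.02); print(robot.sense()["wrist_force"])
robot.grip(.32,20); s=robot.sense(); print(s["t"],s["opening"],s["wrist_force"])
z=Ro.from_euler("xyz",s["tcp_rot"]).as_matrix()[:,2]
robot.move_straight(list(s["tcp_pos"]-.09*z),vel=.08)
s=robot.sense(); print(s["t"],s["wrist_force"])
f=robot.grab_frame("wrist");cv2.imwrite("pics/wrist15.png",f["image"][:,:,::-1]); np.savez("wrist15.npz",**f)
robot.goto([.46,.06,.33],list(R.as_euler("xyz"))); s=robot.sense(); print(s["t"],s["tcp_pos"],s["wrist_force"])
f=robot.grab_frame("scene");cv2.imwrite("pics/scene15.png",cv2.resize(f["image"][130:280,230:430,::-1],None,fx=4,fy=4,interpolation=cv2.INTER_CUBIC)); np.savez("scene15.npz",**f)
f=robot.grab_frame("top");cv2.imwrite("pics/top15.png",f["image"][:,:,::-1]); np.savez("top15.npz",**f)
for a in (0,.03,.06,.1): print(a,proj(ld("wrist15.npz"),case2w(handle(a)+[0,.05,0])))
E
```

```text
[-6.864 -0.335 -6.478]
42.6083 0.3155473492592218 [0.452 0.544 0.281]
43.8833 [-0.089 -0.135 -1.357]
45.2167 [0.46  0.06  0.329] [ 0.535 -0.466 -0.034]
0 [313.707 134.385]
0.03 [313.743 135.382]
0.06 [314.01  136.419]
0.1 [314.746 137.867]
```

View pics/wrist15.png

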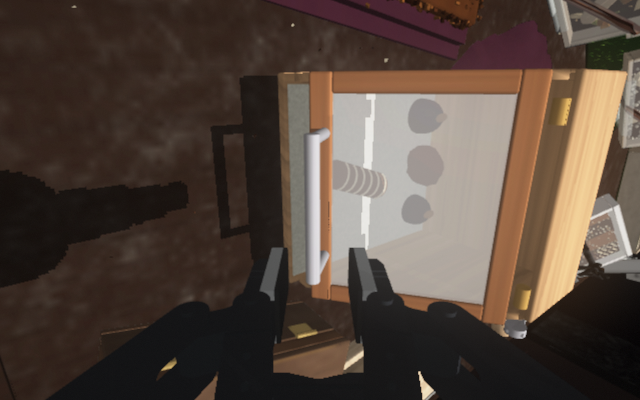

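View pics/scene15.png

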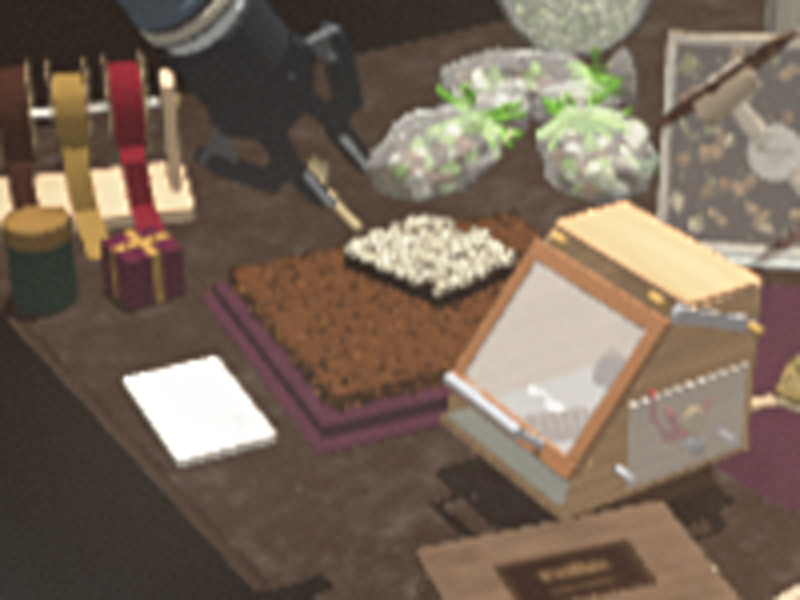

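View pics/top15.png

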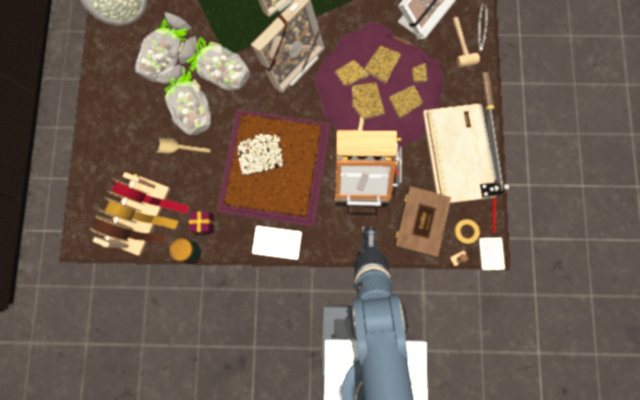

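The flap is shut with the log visible inside it at about (360,178) in the wrist view, and the bystanders look unmoved. I'll check the before and after frames numerically, then hand in.

```bash
python3 - <<'E' 2>/dev/null
from h import *
a=ld("scene0.npz")["image"].astype(int); b=ld("scene15.npz")["image"].astype(int)
ta=ld("top0.npz")["image"].astype(int); tb=ld("top15.npz")["image"].astype(int)
d=lambda x,y,r:np.abs(x-y)[r[0]:r[1],r[2]:r[3]].mean().round(2)
print("scene: bar",d(a,b,(215,250,338,368)),"tin/gift",d(a,b,(180,210,228,278)),"stamp/tape",d(a,b,(310,350,350,422)))
print("top: case",d(ta,tb,(165,210,330,400)),"tin/gift",d(ta,tb,(205,262,165,215)),"stamp/tape",d(ta,tb,(218,270,445,485)))
from plant import robot
robot.close_job(); s=robot.sense(); print(s["t"])
E
```

```text
scene: bar 3.77 tin/gift 2.86 stamp/tape 2.24
top: case 3.17 tin/gift 1.41 stamp/tape 1.35
the job is handed in; nothing more can be done
the job is handed in; nothing more can be done
```

I finished the job and handed it in at about 45 s on the robot's clock, under the 72 s limit. The hand-in gives no verdict, so what follows is from my own checks.

- **Raising the flap:** I lifted it by its bar handle to about 1.50 rad and eased it back. It came to rest firmly on the stay at about 1.40 rad and stayed up with the hand off.
- **Log:** I placed it on the case floor, right way up, turned about 20° from the case's x axis. Two camera views put its middle at x ≈ -45 to -56 mm and y ≈ -5 to +4 mm in the case frame. They disagree by about 1 cm, but both are well inside the limits.
- **Closing:** I raised the flap to about 1.72 rad to trip the stay. Lowering met no stop at 1.40 rad, and the flap reached its closed stop smoothly. After letting go, the bar was back within a pixel or two of its closed position in the wrist view.
- **Bystanders:** The before and after pictures match around the tin, gift box, stamp and tape roll. The arm ended clear of everything, with wrist force near zero.

**Disagreements:**
- **Forces while raising:** My hinge estimate was 1–2 mm off, which caused up to about 28 N sideways on the handle. I corrected it partway up.
- **Closed stop:** It read -0.03 rad instead of 0 on my corrected scale, which fits that same error.
- **Log grip:** The jaws read about 20 mm on the 24 mm log, likely because its sides are rounded, but it did not slip.

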